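# Make up a tasting tray at the buffet

## Robot

A 7-joint arm with a two-finger parallel gripper is mounted at the origin on a cart in front of the work surface, level with it; the furniture and walls round the work are solid. World frame = base frame: x ahead of the robot, y to its left, z up, the work surface at z = 0. Lengths are in m, angles in rad, forces in N, time in s.
With the tool pointing down it reaches from about 0.35 to 0.9 m from the base axis. Payload 8.1 kg.
Tool frame: the origin (TCP) lies at the very end of the fingers, on their centre line; the grasp point (between the pads) lies 19 mm behind it; z points along the fingers, x is the direction in which the jaws open and shut, and the axes are right-handed (so a half turn about z gives the same grasp; the last joint's range is limited). The gripper opens to 92 mm and grips with 3 to 60 N. Pads are 19 mm wide; open, the fingers measure 130 mm over their backs; the gripper's body (75 mm by 190 mm) begins 47 mm behind the grasp point.
Start: joints at [1.082, 0.434, 0.025, 1.573, -0.012, 1.134, -0.075], TCP at [0.235, -0.579, 0.227] pointing down, gripper open.
Joint ranges: [-2.62, 2.62], [-0.44, 2.09], [-1.27, 1.32], [0.08, 2.57], [-1.32, 4.46], [0.12, 2], [-2.74, 2.74]. Speed limits (rad/s): [2.22, 2.22, 3.01, 3.01, 3.14, 3.14, 3.14].

## Interface

Orientations are given as a rotation vector (axis times angle).
In Python, from cell import status, viewer, arm gives the robot as it stands.
- The arm moves only by the tool jog_arm, never from a script. Its argument "commands" is text: rows parted by semicolons, each of 7 numbers parted by spaces: the closure, from -1 (fully open) to 1 (shut), then the shift along the world's x, y, z normalised to -1 to 1, where 1 is 0.3 m, then the turn, a rotation vector about the world's x, y, z normalised to -1 to 1, where 1 is 2 pi rad. In form: jaw dx dy dz wx wy wz; .... A call has exactly 5 rows; each row shifts and turns the commanded pose from where the row before left it; what a row does not reach is not made up. A row lasts 1/10 s, in which the tool goes at most 50 mm and 8.59 degrees, less where a joint would pass 70% of its speed; a pose out of reach is approached as far as the arm can. A call with a number of a shift or a turn outside -1 to 1 is refused whole. A call with a gripper value outside its range is refused whole. The fingers move at their own pace and stop on an object; "force" is the grip in N (left out, the last holds). Time passes only in rows, so rows that do not move let the fingers close, or fill a call up. It gives the time, the measured TCP pose, the force and the opening at its end, in the units of the state.
- status.observe(): the state, without advancing time (a new reading comes with each control period).
- viewer.get_image(name): name is "side" or "top" or "wrist"; returns a dict with "pixels" (420x560x3 uint8, red, green, blue), "z_map" (420x560 float32, m along the optical axis (not along the pixel's ray), 0 where there is no reading), "camera_matrix" (3x3 intrinsics, pixels), "R" (3x3) and "t" (3): a world point X has camera coordinates R X + t. Camera axes: x right, y down, z forward; pixel columns grow to the right and rows downward; lengths in m; the calibration is good to about 2 mm. A picture is of the moment at which its call begins.
- arm.sign_off(): hands the job in, once; it reports no verdict.
The state is a dict: "clock": time; "joints": joint angles; "dq": joint speeds; "joint_efforts": joint torques, N m; "position": TCP position; "ee_rot": TCP orientation; "force": force on the tool from outside, world axes, zero at the start; "ft_torque": the same for the moment, N m; "width": opening from 0.0 (shut) to 1.0 (fully open).
Only numpy, scipy, OpenCV 4.12 (cv2) and the standard library are available. Lean on these libraries where they do the work, as an engineer would, in place of code of your own. Each camera call takes 0.05 s, during which the arm holds its last target. There are 200 camera calls.

## Task

Make up the tasting tray from the pieces lying loose on the black tablecloth: lay the broad cheese slice in the long dish and the shorter of the two thin cheese batons in the short oblong dish, each lengthwise, and stand the cheese block in the square dish and the muffin in the round dish, all centred in their dishes and flat on the bottom, not leaning on a rim. Leave the longer thin baton and the whole round cheese where they are; what is on the wooden cheese board is not part of this.

Things in the scene. Friction and masses are not known exactly. Their poses are not given: they have to be found in the camera images.
- slice_mid (a point): broad cheese slice lying flat: 26 mm wide (its x), 71 mm long (its y), 15 mm thick, about 30 g. Broader than either thin baton. Point: its centre, half-way up; z up. On the way between the left and the right of the table stand the food warmer (hood up to 0.32 m high) and the grey draped block (0.20 m high)
- baton_mid (a point): the SHORT thin cheese baton, lying flat: 18 mm wide (its x), 52 mm long (its y), 15 mm thick, about 20 g. Point: its centre, half-way up; z up
- block_mid (a point): upright block of cut cheese with an uneven surface: 31 mm (its x) by 38 mm (its y), 41 mm high, about 50 g. Point: its centre, half-way up; z up
- muffin_mid (a point): the only muffin lying on the table: round, 42 mm across at the crown, tapering to its foot, 34 mm high, with dark chips on top. Point: its centre, half-way up; z up
- dish_long_in (a point): long oblong dish, the largest: inside 46 mm (its x) by 92 mm (its y), for the broad slice; it stands on a dark wooden serving tray (300 x 112 mm, 8 mm thick with a 12 mm high lip, fixed) in a row of four dishes at 70 mm pitch along the tray, whose order changes. White porcelain, fixed to the tray, rim 5 mm above the inner floor, 4 mm walls. This point: centre of the inner floor, 12 mm above the table; z up
- dish_short_in (a point): short oblong dish: inside 40 mm (its x) by 72 mm (its y), for the short baton; it stands on a dark wooden serving tray (300 x 112 mm, 8 mm thick with a 12 mm high lip, fixed) in a row of four dishes at 70 mm pitch along the tray, whose order changes. White porcelain, fixed to the tray, rim 5 mm above the inner floor, 4 mm walls. This point: centre of the inner floor, 12 mm above the table; z up
- dish_square_in (a point): square dish: inside 56 by 56 mm, for the cheese block; it stands on a dark wooden serving tray (300 x 112 mm, 8 mm thick with a 12 mm high lip, fixed) in a row of four dishes at 70 mm pitch along the tray, whose order changes. White porcelain, fixed to the tray, rim 5 mm above the inner floor, 4 mm walls. This point: centre of the inner floor, 12 mm above the table; z up
- dish_round_in (a point): round dish: inside 62 mm across, for the muffin; it stands on a dark wooden serving tray (300 x 112 mm, 8 mm thick with a 12 mm high lip, fixed) in a row of four dishes at 70 mm pitch along the tray, whose order changes. White porcelain, fixed to the tray, rim 5 mm above the inner floor, 4 mm walls. This point: centre of the inner floor, 12 mm above the table; z up
- long_baton_mid (a point): look-alike, to be left alone: the LONG thin cheese baton, 18 mm wide (its x), 67 mm long (its y), 16 mm thick. Point: its centre, half-way up
- round_cheese_mid (a point): look-alike, to be left alone: smooth whole round cheese, 68 mm across, 40 mm high. Point: its centre, half-way up
There are look-alikes about, which are no part of the job. What is shaped like the part that bears muffin_mid but pink is not meant.

How it is judged:
At the end, for the whole second after the job is handed in: Slice in the long dish, short baton in the short oblong dish, block in the square, muffin in the round one: each within 15 mm of the dish centre, at most 5 mm off its bottom, tilted under 0.15 rad, at rest; slice and baton lengthwise within 0.35 rad (horizontal distance between slice_mid and dish_long_in below 0.015 m and z of slice_mid in the frame of dish_long_in below 0.0125 m and angle between each of slice_mid, baton_mid, block_mid, muffin_mid's own z axis and vertical below 0.15 rad and linear speed of each of slice, baton, block, muffin below 0.02 m/s and angle between the y axis of slice_mid and the y axis of dish_long_in, either way round below 0.35 rad and horizontal distance between baton_mid and dish_short_in below 0.015 m and z of baton_mid in the frame of dish_short_in below 0.0125 m and angle between the y axis of baton_mid and the y axis of dish_short_in, either way round below 0.35 rad and horizontal distance between block_mid and dish_square_in below 0.015 m and z of block_mid in the frame of dish_square_in below 0.0255 m and horizontal distance between muffin_mid and dish_round_in below 0.015 m and z of muffin_mid in the frame of dish_round_in below 0.022 m); the robot touches nothing.
It fails at once if the longer thin baton was moved by more than 20 mm (distance of long_baton_mid from where it was at the start of the episode above 0.02 m).
It fails at once if the round cheese was moved by more than 20 mm (distance of round_cheese_mid from where it was at the start of the episode above 0.02 m).
It also fails if it takes over 144 s, if anything falls off the work surface, if the arm or the gripper's body presses on something with over 40 N, if the wrist force passes 120 N, or if a joint passes its speed limit or range.

## Working session

There is one attempt and no reset: what is moved stays moved. The work goes in short steps, Python scripts to look and compute and a tool call to move; the robot and the scene stay as the last step left them, time stands still between calls to the robot, and variables do not carry over. Pictures are saved under pics/ and viewed, about 12 in all and at most 16, crops included, and the job is handed in when it is done.

Besides the shell and the picture viewer there is one more tool, called in YAML: its name, and indented under it one key for each argument. jog_arm: Moves the arm, as the interface text tells. Scaled input: -1 to 1 covers 0.3 m each way for a shift and 2 pi rad each way for a turn. Its arguments: {"type":"object","properties":{"commands":{"type":"string"},"force":{"type":"number"}},"required":["commands"]}

```bash
mkdir -p pics; python3 - <<'E'
from cell import status, viewer
import cv2,numpy as np
print(status.observe())
for n in("top","side"):
    d=viewer.get_image(n); cv2.imwrite(f"pics/{n}0.png",d["pixels"][...,::-1]); np.savez(f"{n}0.npz",**d)
    print(n,d["camera_matrix"],d["R"],d["t"])
E
```

```text
{'clock': 0.0, 'joints': array([ 1.0824111 ,  0.43518661,  0.02498563,  1.57411691, -0.01160468,
        1.13401677, -0.07510538]), 'dq': array([ 7.76909160e-05,  6.24188753e-04,  7.02169896e-04,  2.31680068e-03,
        1.42586023e-04, -6.90674569e-04, -1.36977912e-03]), 'joint_efforts': array([-1.56919574e-03, -6.67854381e+01,  9.84565057e-01, -3.14460540e+01,
       -6.06676494e-02,  4.31892264e-02,  6.93882362e-05]), 'position': array([ 0.23492042, -0.57859902,  0.22596007]), 'ee_rot': array([-2.60537987e+00,  1.75408533e+00,  2.17909693e-03]), 'force': array([1.09081276, 0.13781328, 0.1590594 ]), 'ft_torque': array([ 0.04388823,  0.00906745, -0.00592844]), 'width': 0.9990231238158163}
top [[451.11826028   0.         277.12664842]
 [  0.         451.11826028 212.59917479]
 [  0.           0.           1.        ]] [[-0.00328428 -0.99998042 -0.00532709]
 [-0.98558932  0.00413787 -0.16910519]
 [ 0.16912392  0.00469493 -0.98558361]] [-0.03244666  0.54077399  1.13563549]
side [[460.55945555   0.         273.03395502]
 [  0.         460.55945555 213.08858279]
 [  0.           0.           1.        ]] [[-0.62353227 -0.7817853  -0.00438794]
 [-0.68104834  0.54592598 -0.48799383]
 [ 0.3839019  -0.3012915  -0.87283605]] [0.29281912 0.42520338 1.06959708]
```

View pics/top0.png

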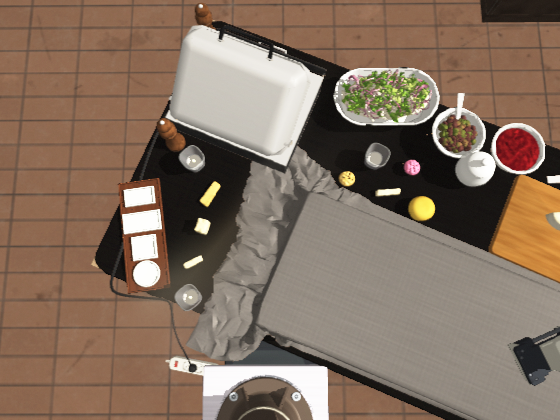

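View pics/side0.png

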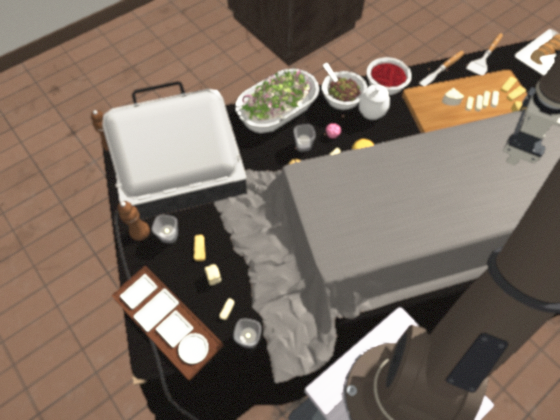

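The top view shows:
- **Tray:** dishes at about (139,196), (141,220), (144,247) and (147,273, round).
- **Left pieces:** slice (210,194), block (202,227) and one thin baton (193,262).
- **Right pieces:** yellow muffin (347,179), pink muffin (412,167, not meant), the other thin baton (388,192) and the round cheese (421,208).

Next I measure them and enlarge.

```bash
cat > h.py <<'E'
import numpy as np,cv2
def world(d):
    K,R,t=d["camera_matrix"],d["R"],d["t"]; z=d["z_map"]
    v,u=np.mgrid[:z.shape[0],:z.shape[1]]
    c=np.stack([(u-K[0,2])/K[0,0]*z,(v-K[1,2])/K[1,1]*z,z],-1)
    return (c-t)@R
def topface(d,uv,r=25,zmin=.006,dz=.007,sel=None):
    """minAreaRect in world of blob of raised pixels around uv -> centre, sides, angle of long axis, height"""
    W=world(d); px=d["pixels"].astype(int)
    m=((W[...,2]>zmin)&(px.max(-1)>110)) if sel is None else sel(W,px)
    m&=d["z_map"]>0
    n,l=cv2.connectedComponents(m.astype(np.uint8),connectivity=4)
    u,v=uv; w=l[v-3:v+4,u-3:u+4]; w=w[w>0]
    if not len(w): return None
    P=W[l==np.bincount(w).argmax()]
    h=np.percentile(P[:,2],95) ; T=P[P[:,2]>h-dz]
    (c,s,a)=cv2.minAreaRect((T[:,:2]*1000).astype(np.float32))
    if s[0]<s[1]: s=s[::-1]; a+=90
    return dict(c=np.round(c,1),mean=np.round(T[:,:2].mean(0)*1000,1),s=np.round(s,1),deg=round((a+90)%180-90,1),h=round(h*1000,1),n=len(T))
E
python3 - <<'E'
from h import *
d=dict(np.load("top0.npz"));W=world(d)
for n,uv in dict(slice=(210,194),block=(202,227),batL=(193,262),batR=(388,192),muffin=(347,179),pink=(412,167),rc=(421,208)).items(): print(n,topface(d,uv))
w=lambda W,px:(px.min(-1)>150)&(W[...,2]>.008)&(W[...,2]<.03)
for uv in ((139,196),(141,220),(144,247),(147,273)): print(uv,topface(d,uv,sel=w,dz=.012))
for uv in [(193,262),(388,192),(144,235),(60+80,182),(235,300),(330,250),(165,135),(192,160),(188,297),(377,155),(170,130),(250,100),(245,250),(300,180)]:print(uv,W[uv[1],uv[0]].round(3))
p=d["pixels"][...,::-1]
c=lambda x,y,w,h:cv2.resize(p[y:y+h,x:x+w],(w*4,h*4),interpolation=cv2.INTER_CUBIC)
cv2.imwrite("pics/crop.png",np.hstack([c(110,170,110,140),c(335,140,90,140)]))
E
```

```text
slice {'c': array([601.1, 147. ]), 'mean': array([600.4, 147.4]), 's': array([68.8, 24.2]), 'deg': -33.7, 'h': np.float64(17.4), 'n': 196}
block {'c': array([509.3, 164.1]), 'mean': array([509.5, 163.9]), 's': array([36.1, 28.3]), 'deg': -17.4, 'h': np.float64(41.5), 'n': 144}
batL {'c': array([415.8, 189.5]), 'mean': array([416., 188.]), 's': array([51.6, 16.7]), 'deg': -63.8, 'h': np.float64(17.4), 'n': 109}
batR {'c': array([ 602.8, -336.3]), 'mean': array([ 603.1, -335.5]), 's': array([64.7, 16.8]), 'deg': -87.1, 'h': np.float64(18.4), 'n': 131}
muffin {'c': array([ 637.7, -223.6]), 'mean': array([ 637.8, -222.4]), 's': array([35.9, 33.9]), 'deg': -57.0, 'h': np.float64(33.4), 'n': 110}
pink {'c': array([ 668.7, -400.8]), 'mean': array([ 669.1, -400. ]), 's': array([36.5, 34.6]), 'deg': -3.2, 'h': np.float64(32.6), 'n': 125}
rc {'c': array([ 556.3, -419.7]), 'mean': array([ 555.7, -419.8]), 's': array([57.4, 53.1]), 'deg': -53.9, 'h': np.float64(42.3), 'n': 320}
(139, 196) {'c': array([593.7, 340.8]), 'mean': array([593.9, 339.7]), 's': array([85.1, 49.4]), 'deg': -81.5, 'h': np.
[... 204 characters left out ...]
0.9]), 'mean': array([455. , 320.4]), 's': array([68.6, 64.3]), 'deg': -82.1, 'h': np.float64(18.6), 'n': 569}
(147, 273) {'c': array([386.3, 310.6]), 'mean': array([385.9, 310.7]), 's': array([70.1, 68.5]), 'deg': -72.4, 'h': np.float64(18.5), 'n': 542}
(193, 262) [0.414 0.188 0.016]
(388, 192) [ 0.601 -0.334  0.016]
(144, 235) [0.486 0.32  0.021]
(140, 182) [0.633 0.341 0.01 ]
(235, 300) [0.315 0.077 0.007]
(330, 250) [ 0.429 -0.153  0.203]
(165, 135) [0.731 0.25  0.113]
(192, 160) [0.692 0.198 0.022]
(188, 297) [0.324 0.197 0.026]
(377, 155) [ 0.701 -0.306  0.028]
(170, 130) [0.742 0.236 0.119]
(250, 100) [0.765 0.025 0.247]
(245, 250) [0.445 0.051 0.018]
(300, 180) [ 0.634 -0.097  0.022]
```

View pics/crop.png

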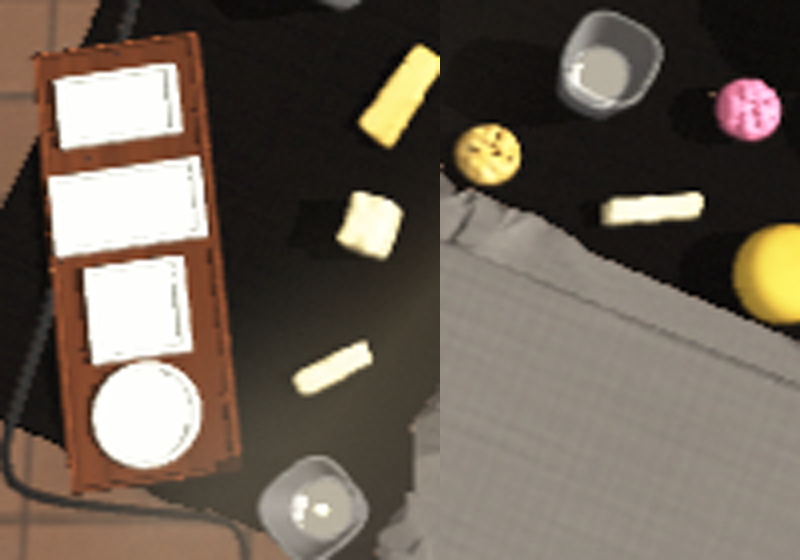

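The crop confirms the choices:
- **Short baton:** the left one at (193,262), 51.6 mm long. The right one at (388,192) measures 64.7 mm, so it is the long one and stays.
- **Muffin:** (347,179), because it is yellow with dark chips. The one at (412,167) is pink.
- **Dish order, from the far end:** short, long, square, round.

Next I check obstacle clearance under the gripper body.

```bash
python3 - <<'E'
from h import *
Ws=[]
for n in("top0","side0"):
    d=dict(np.load(n+".npz"));W=world(d)[d["z_map"]>0];Ws.append(W)
W=np.vstack(Ws)
def chk(n,c,deg):
    a=np.radians(deg);q=W[:,:2]-c
    u=q@[np.cos(a),np.sin(a)];v=q@[-np.sin(a),np.cos(a)]
    b=W[(abs(u)<.105)&(abs(v)<.048),2]; b=b[b<.3]
    f=W[(abs(u)<.06)&(abs(u)>.027)&(abs(v)<.016),2]
    print(n,deg,"body max z",b.max().round(3),"finger max z",f.max().round(3))
for a in range(50,130,8): chk("muffin",(.638,-.2225),a)
chk("slice",(.601,.147),56);chk("block",(.509,.164),73);chk("baton",(.416,.1885),26)
chk("dshort",(.594,.340),8);chk("dlong",(.5246,.3305),8);chk("dsq",(.455,.3205),73);chk("dround",(.386,.3105),72)
# block edge
B=Ws[0];B=B[(B[:,2]>.15)&(B[:,1]<-.12)&(B[:,1]>-.45)&(B[:,2]<.23)]
for y in(-.14,-.18,-.22,-.26,-.3): print(y,B[abs(B[:,1]-y)<.01,0].max().round(3))
for c in((.692,.198),(.324,.197)):
    s=W[np.hypot(*(W[:,:2]-c).T)<.05]; print(c,s[:,2].max())
E
```

```text
muffin 50 body max z 0.037 finger max z 0.021
muffin 58 body max z 0.037 finger max z 0.025
muffin 66 body max z 0.038 finger max z 0.025
muffin 74 body max z 0.066 finger max z 0.027
muffin 82 body max z 0.07 finger max z 0.028
muffin 90 body max z 0.07 finger max z 0.028
muffin 98 body max z 0.122 finger max z 0.028
muffin 106 body max z 0.152 finger max z 0.028
muffin 114 body max z 0.184 finger max z 0.063
muffin 122 body max z 0.207 finger max z 0.068
slice 56 body max z 0.067 finger max z 0.008
block 73 body max z 0.046 finger max z 0.006
baton 26 body max z 0.068 finger max z 0.008
dshort 8 body max z 0.023 finger max z 0.02
dlong 8 body max z 0.024 finger max z 0.021
dsq 73 body max z 0.024 finger max z 0.024
dround 72 body max z 0.068 finger max z 0.022
-0.14 0.57
-0.18 0.545
-0.22 0.524
-0.26 0.508
-0.3 0.492
(0.692, 0.198) 0.16924459422882707
(0.324, 0.197) 0.06829349217446655
```

jog_arm:
  commands: "-1 0 0 0.15 0 0 0; -1 0 0 0.15 0 0 0; -1 0 0 0.15 0 0 0; -1 0.096 0.085 0 0 0 -0.02; -1 0.096 0.085 0 0 0 -0.02"
  force: 15

```text
clock: 0.6
position: [0.2926, -0.5286, 0.363]
ee_rot: [2.357, -2.076, 0.004]
force: [1.7, 0.8, -0.8]
width: 1.003
```

jog_arm:
  commands: "-0.4 0.096 0.085 0 0 0 -0.02; -0.4 0.096 0.085 0 0 0 -0.02; -0.4 0.096 0.085 0 0 0 -0.02; -0.4 0.096 0.085 0 0 0 -0.02; -0.4 0.096 0.085 0 0 0 -0.02"

```text
clock: 1.1
position: [0.4376, -0.3993, 0.3614]
ee_rot: [1.604, -2.701, -0.001]
force: [1.0, -0.6, -0.0]
width: 0.703
```

jog_arm:
  commands: "-0.4 0.096 0.085 0 0 0 0; -0.4 0.096 0.085 0 0 0 0; -0.4 0.096 0.085 0 0 0 0; -0.4 0.096 0.085 0 0 0 0; -0.4 0.096 0.085 0 0 0 0"

```text
clock: 1.6
position: [0.5816, -0.2718, 0.3613]
ee_rot: [1.611, -2.697, -0.001]
force: [0.1, -0.7, -0.4]
width: 0.696
```

jog_arm:
  commands: "-0.4 0.096 0.085 0 0 0 0; -0.4 0.096 0.085 0 0 0 0; -0.4 0 0 -0.13 0 0 0; -0.4 0 0 -0.13 0 0 0; -0.4 0 0 -0.13 0 0 0"

```text
clock: 2.1
position: [0.6383, -0.2216, 0.2429]
ee_rot: [1.612, -2.696, -0.0]
force: [-0.1, -0.4, -0.1]
width: 0.699
```

jog_arm:
  commands: "-0.4 0 0 -0.13 0 0 0; -0.4 0 0 -0.13 0 0 0; -0.4 0 0 0 0 0 0; -0.4 0 0 0 0 0 0; -0.4 0 0 0 0 0 0"

```text
clock: 2.6
position: [0.6398, -0.2226, 0.1693]
ee_rot: [-1.61, 2.695, -0.004]
force: [0.5, -0.6, 0.5]
width: 0.7
```

```bash
cat >> h.py <<'E'
def look(n,name):
    from cell import status,viewer
    from scipy.spatial.transform import Rotation as Ro
    d=viewer.get_image(n); np.savez(name+".npz",**d); cv2.imwrite(f"pics/{name}.png",d["pixels"][...,::-1])
    s=status.observe(); x=Ro.from_rotvec(s["ee_rot"]).as_matrix()
    print("tcp",(s["position"]*1000).round(1),"jaw deg",np.degrees(np.arctan2(x[1,0],x[0,0])).round(1),"zaxis",x[:,2].round(3),"w",s["width"].round(3),"F",s["force"].round(1),"t",round(s["clock"],1),"j",s["joints"].round(2))
    return d
E
python3 - <<'E'
from h import *
look("wrist","w1")
E
```

```text
Traceback (most recent call last):
  File "h.py", line 25, in look
    print("tcp",(s["position"]*1000).round(1),"jaw deg",np.degrees(np.arctan2(x[1,0],x[0,0])).round(1),"zaxis",x[:,2].round(3),"w",s["width"].round(3),"F",s["force"].round(1),"t",round(s["clock"],1),"j",s["joints"].round(2))
                                                                                                                                   ^^^^^^^^^^^^^^^^
AttributeError: 'float' object has no attribute 'round'
```

View pics/w1.png

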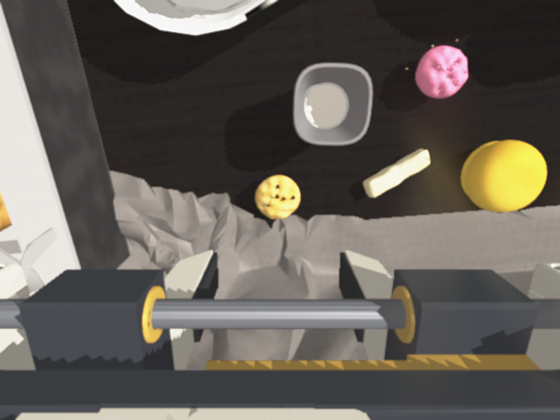

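The wrist view shows the muffin at (278,197), midway between the fingers, with cloth folds below it. I refine its position from this view.

```bash
sed -i 's/s\["width"\].round(3)/round(float(s["width"]),3)/' h.py; python3 - <<'E'
from h import *
d=dict(np.load("w1.npz"));W=world(d);px=d["pixels"].astype(int)
def y(W,px): return (px[...,0]-px[...,2]>50)&(W[...,2]>.004)
for dz in (.007,.03): print(topface(d,(278,200),sel=y,dz=dz))
m=topface(d,(278,200),sel=y)
# heights of cloth close by
q=np.hypot(W[...,0]-.638,W[...,1]+.2225)
a=np.degrees(np.arctan2(W[...,1]+.2225,W[...,0]-.638))
for k in range(-180,180,30):
    s=(q>.026)&(q<.05)&(abs(a-k)<15)&(d["z_map"]>0); print(k,s.sum(),W[s][:,2].max().round(3) if s.any() else None)
E
```

```text
{'c': array([ 640.3, -222.6]), 'mean': array([ 640.7, -222.9]), 's': array([38.9, 37.8]), 'deg': -70.8, 'h': np.float64(32.9), 'n': 1230}
{'c': array([ 640.5, -223. ]), 'mean': array([ 641.9, -223.6]), 's': array([42.2, 41.9]), 'deg': -56.4, 'h': np.float64(32.9), 'n': 1498}
-180 266 0.02
-150 529 0.018
-120 1468 0.244
-90 9197 0.28
-60 8990 0.283
-30 5580 0.283
0 7625 0.284
30 10006 0.281
60 2466 0.25
90 611 0.231
120 476 0.02
150 453 0.02
```

```bash
python3 - <<'E'
from h import *
d=dict(np.load("top0.npz"));W=world(d)[d["z_map"]>0]
q=W[:,:2]-(.6395,-.2227)
for deg in range(-60,100,10):
    a=np.radians(deg);u=q@[np.cos(a),np.sin(a)];v=q@[-np.sin(a),np.cos(a)]
    r=[]
    for s in(1,-1):
        k=(s*u>.027)&(s*u<.052)&(abs(v)<.012); r.append((k.sum(),W[k,2].max().round(3)))
    b=W[(abs(u)<.1)&(abs(v)<.045),2];print(deg,r,b.max().round(3))
E
```

```text
-60 [(np.int64(75), np.float64(0.004)), (np.int64(73), np.float64(0.026))] 0.173
-50 [(np.int64(74), np.float64(0.006)), (np.int64(70), np.float64(0.019))] 0.191
-40 [(np.int64(75), np.float64(0.006)), (np.int64(74), np.float64(0.019))] 0.177
-30 [(np.int64(74), np.float64(0.006)), (np.int64(78), np.float64(0.019))] 0.155
-20 [(np.int64(73), np.float64(0.005)), (np.int64(76), np.float64(0.019))] 0.173
-10 [(np.int64(76), np.float64(0.007)), (np.int64(76), np.float64(0.019))] 0.169
0 [(np.int64(80), np.float64(0.007)), (np.int64(70), np.float64(0.019))] 0.188
10 [(np.int64(77), np.float64(0.007)), (np.int64(72), np.float64(0.019))] 0.037
20 [(np.int64(75), np.float64(0.007)), (np.int64(62), np.float64(0.018))] 0.037
30 [(np.int64(74), np.float64(0.007)), (np.int64(62), np.float64(0.019))] 0.037
40 [(np.int64(74), np.float64(0.005)), (np.int64(67), np.float64(0.015))] 0.037
50 [(np.int64(74), np.float64(0.007)), (np.int64(72), np.float64(0.013))] 0.037
60 [(np.int64(66), np.float64(0.022)), (np.int64(76), np.float64(0.005))] 0.037
70 [(np.int64(63), np.float64(0.025)), (np.int64(78), np.float64(0.005))] 0.038
80 [(np.int64(64), np.float64(0.025)), (np.int64(76), np.float64(0.005))] 0.066
90 [(np.int64(64), np.float64(0.025)), (np.int64(75), np.float64(0.005))] 0.068
```

jog_arm:
  commands: "-0.22 0 0 -0.13 0 0 -0.0167; -0.22 0 0 -0.13 0 0 -0.0167; -0.22 0 0 -0.13 0 0 0; -0.22 0 0 -0.07 0 0 0; -0.22 0 0 0 0 0 0"

```text
clock: 3.15
position: [0.6373, -0.2216, 0.0272]
ee_rot: [1.319, -2.849, -0.003]
force: [-0.2, 0.1, -0.0]
width: 0.611
```

jog_arm:
  commands: "-0.22 0 0 -0.035 0 0 0; -0.22 0 0 -0.025 0 0 0; -0.22 0 0 0 0 0 0; 1 0 0 0 0 0 0; 1 0 0 0 0 0 0"

```text
clock: 3.65
position: [0.6389, -0.2223, 0.0116]
ee_rot: [-1.319, 2.85, -0.001]
force: [-0.5, 0.1, -0.3]
width: 0.483
```

jog_arm:
  commands: "1 0 0 0 0 0 0; 1 0 0 0 0 0 0; 1 0 0 0 0 0 0; 1 0 0 0 0 0 0; 1 0 0 0 0 0 0"

```text
clock: 4.15
position: [0.6389, -0.2222, 0.0114]
ee_rot: [-1.319, 2.85, -0.001]
force: [0.0, 0.7, 5.6]
width: 0.452
```

jog_arm:
  commands: "1 0 0 0.05 0 0 0; 1 0 0 0.1 0 0 0; 1 0 0 0.13 0 0 0; 1 0 0 0.13 0 0 0; 1 0 0 0 0 0 0"

```text
clock: 4.65
position: [0.6417, -0.2232, 0.1408]
ee_rot: [-1.316, 2.844, -0.01]
force: [0.5, -0.6, 0.1]
width: 0.447
```

```bash
python3 -c "
from h import *
look('wrist','w2')"
```

```text
tcp [ 640.2 -222.8  137.8] jaw deg -130.3 zaxis [ 0.006 -0.002 -1.   ] w 0.443 F [-0.5  0.2 -0.8] t 4.7 j [ 0.23  0.59  0.04  1.54 -0.02  1.   -2.  ]
```

View pics/w2.png

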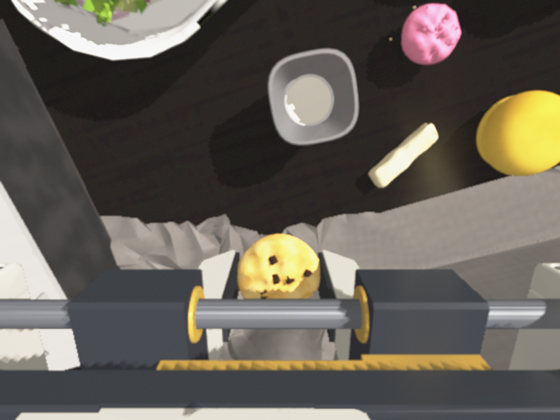

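The muffin is held at about (279,270) and stands level in the jaws. I carry it over.

jog_arm:
  commands: "1 0 0 0.15 0 0 0; 1 0 0 0.15 0 0 0; 1 0 0 0.15 0 0 0; 1 0 0 0.15 0 0 0; 1 0 0 0.15 0 0 0"

```text
clock: 5.2
position: [0.6375, -0.2219, 0.3596]
ee_rot: [1.319, -2.85, -0.002]
force: [0.8, 0.2, -1.1]
width: 0.452
```

jog_arm:
  commands: "1 -0.056 0.1185 0 0 0 0.0093; 1 -0.056 0.1185 0 0 0 0.0093; 1 -0.056 0.1185 0 0 0 0.0093; 1 -0.056 0.1185 0 0 0 0.0093; 1 -0.056 0.1185 0 0 0 0.0093"

```text
clock: 5.7
position: [0.5528, -0.043, 0.3578]
ee_rot: [1.723, -2.625, -0.002]
force: [1.3, 1.1, -0.5]
width: 0.451
```

jog_arm:
  commands: "1 -0.056 0.1185 0 0 0 0.0093; 1 -0.056 0.1185 0 0 0 0.0093; 1 -0.056 0.1185 0 0 0 0.0093; 1 -0.056 0.1185 0 0 0 0.0093; 1 -0.056 0.1185 0 0 0 0.0093"

```text
clock: 6.2
position: [0.4688, 0.1344, 0.358]
ee_rot: [2.086, -2.346, -0.001]
force: [-0.2, -0.1, -0.1]
width: 0.446
```

jog_arm:
  commands: "1 -0.056 0.1185 0 0 0 0.0093; 1 -0.056 0.1185 0 0 0 0.0093; 1 -0.056 0.1185 0 0 0 0.0093; 1 -0.056 0.1185 0 0 0 0.0093; 1 -0.056 0.1185 0 0 0 0.0093"

```text
clock: 6.7
position: [0.3851, 0.3119, 0.358]
ee_rot: [2.406, -2.018, -0.0]
force: [0.9, 1.1, -0.1]
width: 0.447
```

jog_arm:
  commands: "1 0 0 -0.13 0 0 0; 1 0 0 -0.13 0 0 0; 1 0 0 -0.13 0 0 0; 1 0 0 -0.13 0 0 0; 1 0 0 -0.1 0 0 0"

```text
clock: 7.2
position: [0.3851, 0.3098, 0.1699]
ee_rot: [2.402, -2.019, -0.001]
force: [0.2, 0.1, -0.9]
width: 0.448
```

```bash
python3 -c "
from h import *
look('wrist','w3')"
```

```text
tcp [383.5 308.1 166. ] jaw deg -80.1 zaxis [-0.007 -0.006 -1.   ] w 0.449 F [-1.7 -1.9 -4.1] t 7.2 j [-0.46  0.33 -0.41  1.93  0.16  0.92 -2.34]
```

View pics/w3.png

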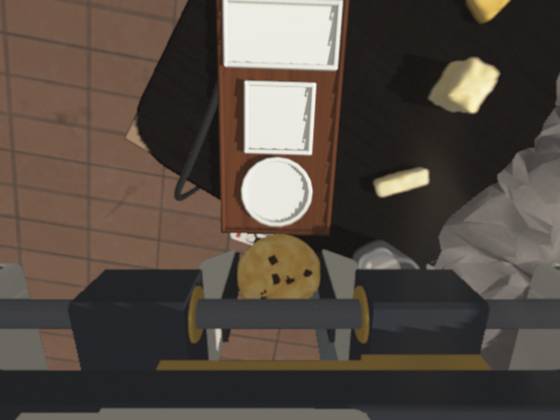

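The muffin at (279,270) is held level, and the round dish is at (277,191). I refine the dishes and the other pieces from this nearer view.

```bash
python3 - <<'E'
from h import *
d=dict(np.load("w3.npz"));W=world(d)
w=lambda W,px:(px.min(-1)>140)&(W[...,2]>.008)&(W[...,2]<.024)
for uv in((277,191),(279,118),(282,35)): print(topface(d,uv,sel=w,dz=.012))
print("block",topface(d,(465,85)),"baton",topface(d,(400,182)))
y=lambda W,px:(px[...,0]-px[...,2]>50)&(W[...,2]>.1)
print("held",topface(d,(275,262),sel=y,dz=.03))
E
```

```text
{'c': array([387.4, 310.8]), 'mean': array([387.3, 312.1]), 's': array([68.9, 68. ]), 'deg': -74.0, 'h': np.float64(18.4), 'n': 3678}
{'c': array([455.3, 320.7]), 'mean': array([456.7, 321.7]), 's': array([64.7, 63.6]), 'deg': 8.3, 'h': np.float64(18.3), 'n': 4822}
{'c': array([524.7, 330.6]), 'mean': array([525. , 331.5]), 's': array([99.3, 52.8]), 'deg': -81.9, 'h': np.float64(18.1), 'n': 7785}
block {'c': array([510.4, 166.6]), 'mean': array([510.7, 168.1]), 's': array([36.9, 30.7]), 'deg': -16.3, 'h': np.float64(41.3), 'n': 1695} baton {'c': array([417.1, 191.2]), 'mean': array([417.7, 191.9]), 's': array([51.1, 17. ]), 'deg': -64.9, 'h': np.float64(16.5), 'n': 887}
held {'c': array([391.4, 310.1]), 'mean': array([392.6, 310.6]), 's': array([40.4, 32.9]), 'deg': -83.4, 'h': np.float64(191.0), 'n': 4161}
```

jog_arm:
  commands: "1 0.006 0.004 -0.13 0 0 0; 1 0 0 -0.13 0 0 0; 1 0 0 -0.13 0 0 0; 1 0 0 0 0 0 0; 1 0 0 0 0 0 0"

```text
clock: 7.75
position: [0.3879, 0.3123, 0.0563]
ee_rot: [2.404, -2.02, -0.0]
force: [0.4, 0.3, -0.1]
width: 0.448
```

jog_arm:
  commands: "1 -0.005 -0.005 -0.05 0 0 0; 1 0 0 -0.04 0 0 0; 1 0 0 -0.017 0 0 0; 1 0 0 0 0 0 0; 1 0 0 0 0 0 0"

```text
clock: 8.25
position: [0.387, 0.3112, 0.0243]
ee_rot: [-2.404, 2.021, -0.0]
force: [0.3, 0.5, -0.8]
width: 0.452
```

jog_arm:
  commands: "-0.2 0 0 0 0 0 0; -0.2 0 0 0 0 0 0; -0.2 0 0 0 0 0 0; -0.2 0 0 0.04 0 0 0; -0.2 0 0 0.1 0 0 0"

```text
clock: 8.75
position: [0.3855, 0.3098, 0.065]
ee_rot: [2.402, -2.018, -0.001]
force: [0.8, -0.7, -0.8]
width: 0.602
```

jog_arm:
  commands: "-0.2 0 0 0.14 0 0 0; -0.2 0 0 0.14 0 0 0; 0 0.0077 -0.031 0 0 0 0.02256; 0 0.0077 -0.031 0 0 0 0.02256; 0 0.0077 -0.031 0 0 0 0.02256"

```text
clock: 9.25
position: [0.3937, 0.2828, 0.151]
ee_rot: [-2.781, 1.459, -0.002]
force: [0.5, -0.1, 0.3]
width: 0.501
```

jog_arm:
  commands: "0 0.0077 -0.031 0 0 0 0.02256; 0 0.0077 -0.031 0 0 0 0.02256; 0 0.0077 -0.031 0 0 0 0.02256; 0 0.0077 -0.031 0 0 0 0.02256; 0 0.0077 -0.031 0 0 0 0.02256"

```text
clock: 9.75
position: [0.4052, 0.236, 0.1505]
ee_rot: [3.115, -0.404, 0.001]
force: [0.6, -0.1, -0.3]
width: 0.504
```

jog_arm:
  commands: "0 0.0077 -0.031 0 0 0 0.02256; 0 0.0077 -0.031 0 0 0 0.02256; 0 0.0077 -0.031 0 0 0 0.02256; 0 0.0077 -0.031 0 0 0 0.02256; 0 0.0077 -0.031 0 0 0 0.02256"

```text
clock: 10.25
position: [0.4168, 0.1895, 0.1505]
ee_rot: [3.062, 0.702, 0.001]
force: [0.0, -0.5, 0.3]
width: 0.501
```

```bash
python3 - <<'E'
from h import *
d=look('wrist','w4'); t=look('top','t4')
W=world(t)
for n,uv in dict(slice=(210,194),block=(202,227)).items(): print(n,topface(t,uv))
p=t["pixels"][...,::-1][160:330,100:240]
q=cv2.resize(p,None,fx=2.47,fy=2.47)
cv2.imwrite("pics/c4.png",np.hstack([d["pixels"][...,::-1][:,:440],q]))
E
```

```text
tcp [417.2 187.6 150.1] jaw deg 26.2 zaxis [ 0.    -0.002 -1.   ] w 0.499 F [ 0.5 -1.8  0.5] t 10.3 j [ 0.11  0.37 -0.82  2.01  0.35  0.9  -0.44]
tcp [417.  188.5 150.1] jaw deg 25.5 zaxis [ 0.    -0.001 -1.   ] w 0.499 F [ 0.   0.7 -0.9] t 10.3 j [ 0.11  0.37 -0.82  2.01  0.35  0.9  -0.45]
slice {'c': array([600.8, 147.1]), 'mean': array([600. , 147.7]), 's': array([69.8, 25.8]), 'deg': -33.1, 'h': np.float64(17.2), 'n': 204}
block {'c': array([509.5, 164.2]), 'mean': array([509.1, 164.4]), 's': array([35.7, 28. ]), 'deg': -15.8, 'h': np.float64(42.6), 'n': 130}
```

View pics/c4.png

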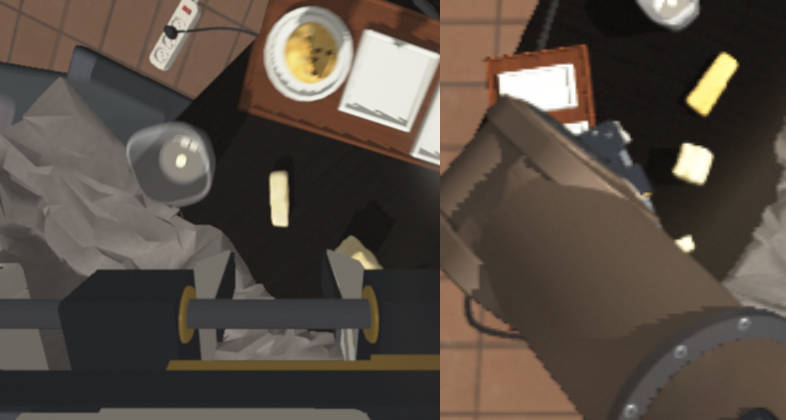

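The muffin stands upright in the middle of the round dish (wrist 312,53), and the baton at (279,199) is aligned with the jaws.

```bash
python3 - <<'E'
from h import *
d=dict(np.load("w4.npz"));
print("baton",topface(d,(279,199)))
y=lambda W,px:(px[...,0]-px[...,2]>50)&(W[...,2]>.02)&(W[...,2]<.06)
print("muf",topface(d,(312,53),sel=y,dz=.03))
w=lambda W,px:(W[...,2]>.0135)&(W[...,2]<.024)&(px.min(-1)>120)
print("dish",topface(d,(335,80),sel=w,dz=.012))
E
```

```text
baton {'c': array([417. , 190.9]), 'mean': array([416.3, 192. ]), 's': array([51.6, 15.9]), 'deg': -63.4, 'h': np.float64(16.5), 'n': 871}
muf {'c': array([386.2, 308.5]), 'mean': array([385.8, 308.2]), 's': array([41.2, 36.1]), 'deg': -22.8, 'h': np.float64(45.0), 'n': 2320}
dish {'c': array([386. , 309.9]), 'mean': array([384.8, 309.4]), 's': array([68.5, 65.2]), 'deg': -14.2, 'h': np.float64(18.9), 'n': 1454}
```

jog_arm:
  commands: "0 0 0.007 -0.13 0 0 0; 0 0 0 -0.13 0 0 0; 0 0 0 -0.13 0 0 0; 0.3 0 0 -0.05 0 0 0; 0.3 0 0 0 0 0 0"

```text
clock: 10.85
position: [0.4153, 0.192, 0.0163]
ee_rot: [3.064, 0.688, -0.005]
force: [0.3, 0.4, 0.7]
width: 0.38
```

jog_arm:
  commands: "0.3 0 0 -0.02 0 0 0; 0.3 0 0 -0.014 0 0 0; 0.3 0 0 0 0 0 0; 1 0 0 0 0 0 0; 1 0 0 0 0 0 0"

```text
clock: 11.35
position: [0.4171, 0.1921, 0.0079]
ee_rot: [-3.064, -0.692, -0.002]
force: [-0.2, 0.0, -0.1]
width: 0.227
```

jog_arm:
  commands: "1 0 0 0 0 0 0; 1 0 0 0 0 0 0; 1 0 0 0.05 0 0 0; 1 0 0 0.12 0 0 0; 1 0 0 0.13 0 0 0"

```text
clock: 11.85
position: [0.4156, 0.1917, 0.0978]
ee_rot: [3.064, 0.693, -0.004]
force: [0.8, 0.2, -0.6]
width: 0.18
```

jog_arm:
  commands: "1 0 0 0.08 0 0 0; 1 0.0986 0.0825 0 0 0 -0.008; 1 0.0986 0.0825 0 0 0 -0.008; 1 0.0986 0.0825 0 0 0 -0.008; 1 0.0986 0.0825 0 0 0 -0.008"

```text
clock: 12.35
position: [0.5361, 0.2916, 0.1213]
ee_rot: [3.118, 0.378, -0.0]
force: [1.0, -0.1, -0.3]
width: 0.182
```

jog_arm:
  commands: "1 0.0986 0.0825 0 0 0 -0.008; 1 0.0986 0.0825 0 0 0 -0.008; 1 0 0 0 0 0 0; 1 0 0 0 0 0 0; 1 0 0 0 0 0 0"

```text
clock: 12.85
position: [0.5933, 0.3398, 0.1211]
ee_rot: [3.133, 0.225, -0.002]
force: [0.2, -1.7, -0.3]
width: 0.18
```

```bash
python3 - <<'E'
from h import *
d=look('wrist','w5')
E
```

```text
tcp [593.4 339.6 121.3] jaw deg 8.2 zaxis [-0.001 -0.001 -1.   ] w 0.178 F [ 0.9 -0.1 -0.6] t 12.9 j [-0.23  0.7  -0.62  1.49  0.44  1.09 -0.8 ]
```

View pics/w5.png

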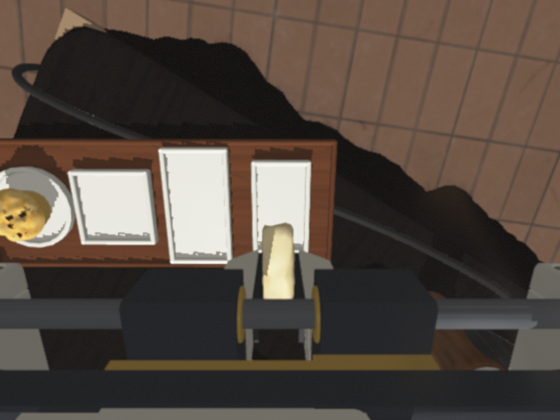

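The baton is in the jaws at (278,260), lined up with the short dish at (281,205). I check its pitch and centre.

```bash
python3 - <<'E'
from h import *
d=dict(np.load("w5.npz"));W=world(d);px=d["pixels"].astype(int)
m=(W[...,2]>.1)&(W[...,2]<.16)&(px[...,0]>150)&(d["z_map"]>0);m[:, :262]=0;m[:,296:]=0;m[:215]=0;m[305:]=0
n,l=cv2.connectedComponents(m.astype(np.uint8));k=l[255,279];P=W[l==k]
a=np.radians(98.3);s=(P[:,:2]-(.5934,.3397))@[np.cos(a),np.sin(a)]
for b in np.arange(-.04,.045,.005):
    q=P[(s>=b)&(s<b+.005)]
    if len(q): print(b.round(3),len(q),q.mean(0).round(4))
w=lambda W,px:(W[...,2]>.008)&(W[...,2]<.024)&(px.min(-1)>140)
print("short",topface(d,(281,195),sel=w,dz=.012),"long",topface(d,(197,205),sel=w,dz=.012))
E
```

```text
-0.02 3 [0.5958 0.3247 0.127 ]
-0.015 227 [0.5947 0.3275 0.1282]
-0.01 243 [0.594  0.3322 0.1283]
-0.005 265 [0.5932 0.3371 0.1284]
-0.0 230 [0.5933 0.3422 0.1285]
0.005 219 [0.5929 0.3471 0.1286]
0.01 209 [0.5927 0.3521 0.1285]
0.015 210 [0.5924 0.3572 0.1284]
0.02 216 [0.5916 0.362  0.1262]
short {'c': array([593.9, 341.7]), 'mean': array([593.6, 348.9]), 's': array([78.3, 48.8]), 'deg': -81.7, 'h': np.float64(18.3), 'n': 4208} long {'c': array([524. , 328.9]), 'mean': array([524.3, 334. ]), 's': array([102.4,  57.7]), 'deg': -81.7, 'h': np.float64(18.2), 'n': 7011}
```

jog_arm:
  commands: "1 0 0.007 -0.1 0 0 0; 1 0 0 -0.1 0 0 0; 1 0 0 -0.07 0 0 0; 1 0 0 -0.04 0 0 0; 1 0 0 0 0 0 0"

```text
clock: 13.4
position: [0.5932, 0.3413, 0.0271]
ee_rot: [3.132, 0.224, -0.004]
force: [0.4, -0.4, 0.9]
width: 0.183
```

jog_arm:
  commands: "1 0 0 -0.015 0 0 0; 1 0 0 -0.008 0 0 0; 1 0 0 0 0 0 0; 1 0 0 0 0 0 0; 1 0 0 0 0 0 0"

```text
clock: 13.9
position: [0.5944, 0.3428, 0.0221]
ee_rot: [-3.133, -0.224, -0.001]
force: [-0.0, 0.2, -0.9]
width: 0.18
```

jog_arm:
  commands: "1 0 0 -0.003 0 0 0; 0.25 0 0 0 0 0 0; 0.25 0 0 0 0 0 0; 0.25 0 0 0.04 0 0 0; 0.25 0 0 0.11 0 0 0"

```text
clock: 14.4
position: [0.5926, 0.3412, 0.0637]
ee_rot: [3.131, 0.225, -0.007]
force: [0.9, 0.4, 1.3]
width: 0.373
```

jog_arm:
  commands: "0 0 0 0.14 0 0 0; 0 0 0 0.14 0 0 0; 0 0.0036 -0.109 0 0 0 0.0223; 0 0.0036 -0.109 0 0 0 0.0223; 0 0.0036 -0.109 0 0 0 0.0223"

```text
clock: 14.9
position: [0.5975, 0.2438, 0.1511]
ee_rot: [3.015, 0.883, 0.003]
force: [0.7, -0.7, -0.1]
width: 0.498
```

jog_arm:
  commands: "0 0.0036 -0.109 0 0 0 0.0223; 0 0.0036 -0.109 0 0 0 0.0223; 0 0.0036 -0.109 0 0 0 0.0223; 0 0 0 0 0 0 0; 0 0 0 0 0 0 0"

```text
clock: 15.4
position: [0.601, 0.1455, 0.1504]
ee_rot: [2.772, 1.479, 0.001]
force: [-0.1, 1.0, 1.0]
width: 0.497
```

```bash
python3 - <<'E'
from h import *
d=look('wrist','w6')
E
```

```text
tcp [600.7 147.  150.5] jaw deg 56.3 zaxis [ 0.001  0.001 -1.   ] w 0.497 F [-0.4 -0.2  0.5] t 15.4 j [ 0.22  0.65 -0.86  1.63  0.54  1.11  0.2 ]
```

View pics/w6.png

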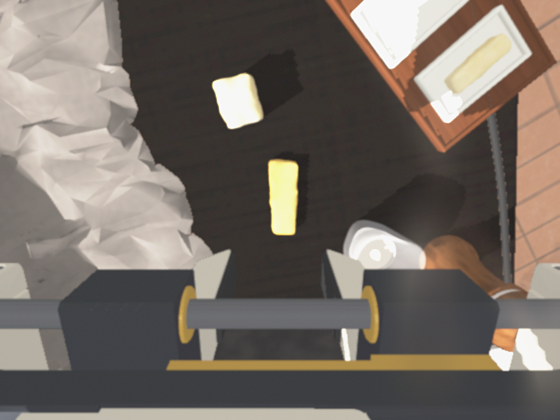

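The baton lies in the short dish at (480,63). The slice at (284,197) is slightly turned against the jaws, and the glass at (380,245) is outside the finger path.

```bash
python3 - <<'E'
from h import *
d=dict(np.load("w6.npz"));W=world(d)
print("slice",topface(d,(284,197)))
print("block",topface(d,(238,100)))
b=lambda W,px:(W[...,2]>.02)&(px[...,0]>px[...,2]+15)&(W[...,2]<.04)
print("baton",topface(d,(480,63),sel=b))
a=np.radians(56.3);q=W[...,:2]-(.601,.147)
u=q@[np.cos(a),np.sin(a)];v=q@[-np.sin(a),np.cos(a)]
k=(d["z_map"]>0)&(abs(v)<.045)&(u>.05)&(u<.11)&(W[...,2]<.12)&(np.arange(420)[:,None]<265);print(W[k][:,2].max())
E
```

```text
slice {'c': array([601.7, 149.8]), 'mean': array([599.8, 151.1]), 's': array([70.1, 24.6]), 'deg': -32.7, 'h': np.float64(16.1), 'n': 1849}
block {'c': array([510.5, 166.4]), 'mean': array([510.5, 166.9]), 's': array([37.5, 30.5]), 'deg': -17.6, 'h': np.float64(41.4), 'n': 1802}
baton {'c': array([593.4, 342. ]), 'mean': array([592.7, 340.8]), 's': array([53.2, 17.6]), 'deg': -78.5, 'h': np.float64(28.6), 'n': 1502}
0.0664701198937265
```

jog_arm:
  commands: "0 0.002 0.006 -0.13 0 0 0.003; 0 0 0 -0.13 0 0 0; 0 0 0 -0.13 0 0 0; 0 0 0 -0.05 0 0 0; 0 0 0 0 0 0 0"

```text
clock: 15.95
position: [0.5999, 0.1492, 0.0162]
ee_rot: [-2.753, -1.511, 0.005]
force: [0.1, 0.9, 0.4]
width: 0.497
```

jog_arm:
  commands: "0 0 0 -0.02 0 0 0; 0 0 0 -0.014 0 0 0; 0 0 0 0 0 0 0; 1 0 0 0 0 0 0; 1 0 0 0 0 0 0"

```text
clock: 16.45
position: [0.6017, 0.1483, 0.0081]
ee_rot: [2.755, 1.509, 0.002]
force: [0.9, 0.0, -0.7]
width: 0.373
```

jog_arm:
  commands: "1 0 0 0 0 0 0; 1 0 0 0 0 0 0; 1 0 0 0.05 0 0 0; 1 0 0 0.12 0 0 0; 1 0 0 0.13 0 0 0"

```text
clock: 16.95
position: [0.6004, 0.1482, 0.0985]
ee_rot: [-2.754, -1.51, 0.003]
force: [1.0, 1.1, 0.6]
width: 0.267
```

jog_arm:
  commands: "1 0 0 0.08 0 0 0; 1 -0.0425 0.101 0 0 0 -0.0227; 1 -0.0425 0.101 0 0 0 -0.0227; 1 -0.0425 0.101 0 0 0 -0.0227; 1 -0.0425 0.101 0 0 0 -0.0227"

```text
clock: 17.45
position: [0.5496, 0.2707, 0.1226]
ee_rot: [-3.07, -0.664, -0.001]
force: [1.0, -0.4, -1.0]
width: 0.267
```

jog_arm:
  commands: "1 -0.0425 0.101 0 0 0 -0.0227; 1 -0.0425 0.101 0 0 0 -0.0227; 1 0 0 0 0 0 0; 1 0 0 0 0 0 0; 1 0 0 0 0 0 0"

```text
clock: 17.95
position: [0.5254, 0.3289, 0.1218]
ee_rot: [3.132, 0.231, 0.001]
force: [0.5, -0.5, -0.8]
width: 0.272
```

```bash
python3 - <<'E'
from h import *
d=look('wrist','w7');W=world(d);px=d["pixels"].astype(int)
m=(W[...,2]>.1)&(W[...,2]<.16)&(px[...,0]>150)&(d["z_map"]>0);m[:, :255]=0;m[:,303:]=0;m[:200]=0;m[300:]=0
n,l=cv2.connectedComponents(m.astype(np.uint8));k=l[250,279];P=W[l==k]
a=np.radians(98.3);s=(P[:,:2]-(.5246,.3305))@[np.cos(a),np.sin(a)]
for b in np.arange(-.04,.045,.01):
    q=P[(s>=b)&(s<b+.01)]
    if len(q): print(b.round(3),len(q),q.mean(0).round(4))
print(s.max())
E
```

```text
tcp [525.5 328.6 121.6] jaw deg 8.4 zaxis [ 0.    -0.001 -1.   ] w 0.268 F [ 0.7 -0.5 -0.2] t 18.0 j [-0.22  0.61 -0.64  1.67  0.42  1.   -0.86]
-0.02 452 [0.5272 0.3175 0.1287]
-0.01 773 [0.5261 0.3257 0.1288]
0.0 762 [0.5254 0.3356 0.1284]
0.01 737 [0.5245 0.3457 0.1284]
0.02 716 [0.524  0.3557 0.1281]
0.03 80 [0.5238 0.3612 0.1263]
0.03145726341215156
```

View pics/w7.png

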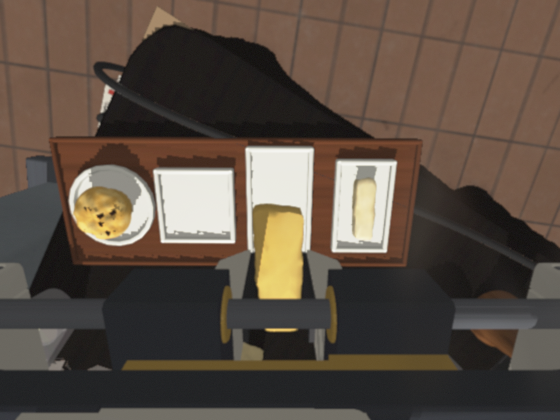

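The slice is level and square over the long dish. It sits about 3–4 mm short in y, so I correct that while lowering.

jog_arm:
  commands: "1 -0.004 0.011 -0.1 0 0 0; 1 0 0 -0.1 0 0 0; 1 0 0 -0.07 0 0 0; 1 0 0 -0.04 0 0 0; 1 0 0 0 0 0 0"

```text
clock: 18.5
position: [0.5234, 0.3317, 0.027]
ee_rot: [3.132, 0.229, -0.004]
force: [-0.4, 0.4, -0.6]
width: 0.269
```

jog_arm:
  commands: "1 0 0 -0.015 0 0 0; 1 0 0 -0.01 0 0 0; 1 0 0 0 0 0 0; 1 0 0 0 0 0 0; 1 0 0 0 0 0 0"

```text
clock: 19.0
position: [0.5237, 0.3336, 0.0214]
ee_rot: [-3.133, -0.23, -0.001]
force: [-0.7, -0.8, -1.7]
width: 0.268
```

jog_arm:
  commands: "0.1 0 0 0 0 0 0; 0.1 0 0 0 0 0 0; 0.1 0 0 0 0 0 0; 0.1 0 0 0.04 0 0 0; 0.1 0 0 0.12 0 0 0"

```text
clock: 19.5
position: [0.5219, 0.3318, 0.0671]
ee_rot: [3.13, 0.231, -0.008]
force: [0.4, -0.1, 0.5]
width: 0.448
```

jog_arm:
  commands: "-0.2 0 0 0.15 0 0 0; -0.2 0 0 0.15 0 0 0; -0.2 -0.0057 -0.07 0 0 0 0.0225; -0.2 -0.0057 -0.07 0 0 0 0.0225; -0.2 -0.0057 -0.07 0 0 0 0.0225"

```text
clock: 20.0
position: [0.5184, 0.2699, 0.1604]
ee_rot: [3.011, 0.894, 0.002]
force: [0.4, 0.4, 0.2]
width: 0.599
```

jog_arm:
  commands: "-0.2 -0.0057 -0.07 0 0 0 0.0225; -0.2 -0.0057 -0.07 0 0 0 0.0225; -0.2 -0.0057 -0.07 0 0 0 0.0225; -0.2 -0.0057 -0.07 0 0 0 0.0225; -0.2 -0.0057 -0.07 0 0 0 0.0225"

```text
clock: 20.5
position: [0.5098, 0.1645, 0.1598]
ee_rot: [2.516, 1.88, 0.001]
force: [0.5, -0.8, -0.7]
width: 0.601
```

```bash
python3 - <<'E'
from h import *
d=look('wrist','w8');look('wrist','w8')
E
```

```text
tcp [510.  160.1 159. ] jaw deg 73.9 zaxis [-0.    -0.004 -1.   ] w 0.602 F [-1.  -4.5 -1.5] t 20.6 j [ 0.28  0.55 -0.98  1.82  0.52  1.06  0.39]
tcp [510.1 161.8 159.1] jaw deg 73.2 zaxis [-0.    -0.002 -1.   ] w 0.601 F [ 0.1 -0.1 -0.5] t 20.6 j [ 0.28  0.55 -0.98  1.82  0.52  1.06  0.38]
```

View pics/w8.png

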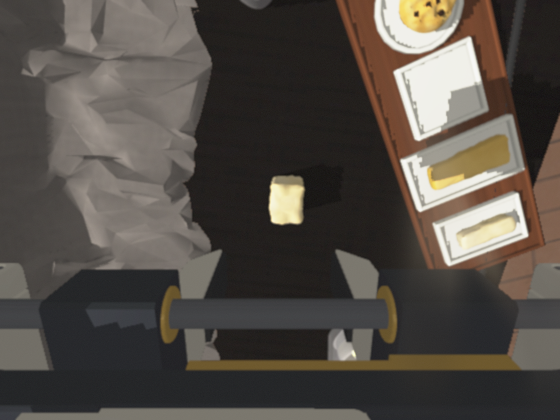

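The slice is in the long dish at (470,163) and the baton in the short one at (486,232). The block at (287,200) is square to the jaws.

jog_arm:
  commands: "-0.2 0 0.007 -0.13 0 0 0; -0.2 0 0 -0.13 0 0 0; -0.2 0 0 -0.13 0 0 0; -0.2 0 0 -0.05 0 0 0; -0.2 0 0 0 0 0 0"

```text
clock: 21.1
position: [0.5089, 0.1676, 0.0259]
ee_rot: [-2.521, -1.873, 0.004]
force: [0.4, -0.3, 0.9]
width: 0.6
```

jog_arm:
  commands: "-0.2 0 0 -0.03 0 0 0; -0.2 0 0 -0.015 0 0 0; -0.2 0 0 0 0 0 0; 1 0 0 0 0 0 0; 1 0 0 0 0 0 0"

```text
clock: 21.6
position: [0.5102, 0.1675, 0.014]
ee_rot: [2.522, 1.873, 0.001]
force: [-0.2, 0.8, -0.0]
width: 0.475
```

jog_arm:
  commands: "1 0 0 0 0 0 0; 1 0 0 0 0 0 0; 1 0 0 0 0 0 0; 1 0 0 0 0 0 0; 1 0 0 0 0 0 0"

```text
clock: 22.1
position: [0.5101, 0.1675, 0.0137]
ee_rot: [2.522, 1.873, 0.001]
force: [-0.8, -2.1, 5.4]
width: 0.334
```

jog_arm:
  commands: "1 0 0 0.05 0 0 0; 1 0 0 0.12 0 0 0; 1 0 0 0.14 0 0 0; 1 0 0 0.14 0 0 0; 1 0 0 0 0 0 0"

```text
clock: 22.6
position: [0.512, 0.1698, 0.1544]
ee_rot: [2.52, 1.873, 0.013]
force: [1.0, 0.7, -1.5]
width: 0.334
```

jog_arm:
  commands: "1 -0.0364 0.1023 0 0 0 0.0139; 1 -0.0364 0.1023 0 0 0 0.0139; 1 -0.0364 0.1023 0 0 0 0.0139; 1 -0.0364 0.1023 0 0 0 0.0139; 1 -0.0364 0.1023 0 0 0 0.0139"

```text
clock: 23.1
position: [0.4544, 0.3218, 0.1485]
ee_rot: [-2.052, -2.379, 0.001]
force: [-0.4, 0.5, -0.3]
width: 0.329
```

jog_arm:
  commands: "1 0 0 0 0 0 0; 1 0 0 0 0 0 0; 1 0 0 0 0 0 0; 1 0 0 0 0 0 0; 1 0 0 0 0 0 0"

```text
clock: 23.6
position: [0.4558, 0.3199, 0.1484]
ee_rot: [2.058, 2.373, -0.0]
force: [1.0, 0.5, -0.4]
width: 0.333
```

```bash
python3 - <<'E'
from h import *
d=look('wrist','w9')
w=lambda W,px:(W[...,2]>.008)&(W[...,2]<.024)&(px.min(-1)>130)
W=world(d);px=d["pixels"].astype(int)
q=np.hypot(W[...,0]-.455,W[...,1]-.321)<.05
k=w(W,px)&q&(d["z_map"]>0);r=cv2.minAreaRect((W[k][:,:2]*1000).astype(np.float32));print(r)
k=(W[...,2]>.13)&(W[...,2]<.19)&(px[...,0]>px[...,2]+25)&(d["z_map"]>0)&q
P=W[k];print(len(P),P.min(0),P.max(0),cv2.minAreaRect((P[P[:,2]>np.percentile(P[:,2],90)-.012][:,:2]*1000).astype(np.float32)))
E
```

```text
tcp [455.7 320.1 148.4] jaw deg 98.1 zaxis [ 0. -0. -1.] w 0.333 F [-0.2  0.2 -0.5] t 23.6 j [-0.    0.63 -1.05  1.78  0.61  1.1   0.45]
((451.9195861816406, 320.27642822265625), (89.38597106933594, 66.97710418701172), 8.163166046142578)
4048 [0.43642121 0.29128448 0.13772282] [0.47522591 0.34523812 0.18938015] ((448.8948059082031, 321.52362060546875), (37.17401123046875, 40.08840560913086), 41.61756134033203)
```

View pics/w9.png

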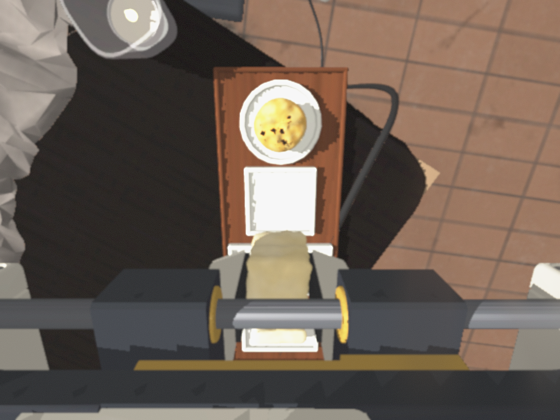

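The block is held upright at (280,270) above the square dish, with its x extent centred at 0.456, so I lower it straight down.

jog_arm:
  commands: "1 0 0.002 -0.12 0 0 0; 1 0 0 -0.12 0 0 0; 1 0 0 -0.08 0 0 0; 1 0 0 -0.04 0 0 0; 1 0 0 0 0 0 0"

```text
clock: 24.15
position: [0.4548, 0.3207, 0.0393]
ee_rot: [-2.056, -2.374, 0.003]
force: [0.2, 0.9, -0.4]
width: 0.33
```

jog_arm:
  commands: "1 0 0 -0.03 0 0 0; 1 0 0 -0.015 0 0 0; 1 0 0 0 0 0 0; 1 0 0 0 0 0 0; 1 0 0 0 0 0 0"

```text
clock: 24.65
position: [0.4555, 0.3218, 0.0274]
ee_rot: [2.056, 2.375, 0.001]
force: [0.1, -0.3, -1.4]
width: 0.333
```

jog_arm:
  commands: "1 0 0 -0.003 0 0 0; -0.1 0 0 0 0 0 0; -0.1 0 0 0 0 0 0; -0.1 0 0 0.04 0 0 0; -0.1 0 0 0.12 0 0 0"

```text
clock: 25.15
position: [0.454, 0.32, 0.0728]
ee_rot: [-2.055, -2.375, 0.008]
force: [1.3, 0.7, 0.8]
width: 0.547
```

jog_arm:
  commands: "-0.1 0 0 0.15 0 0 0; -0.1 0 0 0.15 0 0 0; -0.1 0 0 0.15 0 0 0; -0.1 0 0 0.15 0 0 0; -0.1 0 0 0.15 0 0 0"

```text
clock: 25.65
position: [0.4545, 0.3215, 0.302]
ee_rot: [-2.055, -2.376, -0.001]
force: [1.2, -0.6, -0.1]
width: 0.55
```

jog_arm:
  commands: "-0.1 0 -0.13 0 0 0 0; -0.1 0 -0.13 0 0 0 0; -0.1 0 -0.13 0 0 0 0; -0.1 0 -0.13 0 0 0 0; -0.1 0 -0.13 0 0 0 0"

```text
clock: 26.15
position: [0.4546, 0.1254, 0.2998]
ee_rot: [2.055, 2.376, 0.0]
force: [0.8, -0.4, -0.5]
width: 0.552
```

jog_arm:
  commands: "-0.1 0 -0.13 0 0 0 0; -0.1 0 -0.13 0 0 0 0; -0.1 0 -0.13 0 0 0 0; -0.1 0 0 0 0 0 0; -0.1 0 0 0 0 0 0"

```text
clock: 26.65
position: [0.4551, 0.0091, 0.2996]
ee_rot: [2.058, 2.373, 0.0]
force: [0.1, 0.9, 0.2]
width: 0.551
```

```bash
python3 - <<'E'
from h import *
t=look('top','t9')
for n,uv in dict(batR=(388,192),rc=(421,208)).items(): print(n,topface(t,uv))
b=lambda W,px:(W[...,2]>.021)&(W[...,2]<.08)&(px[...,0]>px[...,2]+15)
for n,uv in dict(short=(139,196),long=(141,220),sq=(144,245),rnd=(147,272)).items(): print(n,topface(t,uv,sel=b))
s=look('side','s9')
c=lambda p,x,y,w,h:cv2.resize(p[...,::-1][y:y+h,x:x+w],(400,480),interpolation=cv2.INTER_CUBIC)
cv2.imwrite("pics/c9.png",np.hstack([c(t["pixels"],95,170,110,132),c(s["pixels"],105,250,120,144)]))
E
```

```text
tcp [455.1  10.4 299.6] jaw deg 98.3 zaxis [ 0.001  0.    -1.   ] w 0.549 F [-0.3  0.2 -0.2] t 26.7 j [ 0.85  0.3  -1.21  1.79  0.29  1.26  1.28]
batR {'c': array([ 602.9, -334.8]), 'mean': array([ 602.9, -335.7]), 's': array([65.8, 16.8]), 'deg': -85.5, 'h': np.float64(19.1), 'n': 116}
rc {'c': array([ 556.7, -420.4]), 'mean': array([ 555.3, -419.8]), 's': array([58.3, 54.9]), 'deg': 69.9, 'h': np.float64(42.3), 'n': 312}
short {'c': array([592.6, 342.8]), 'mean': array([592. , 344.1]), 's': array([43.6, 17. ]), 'deg': -80.6, 'h': np.float64(29.2), 'n': 83}
long {'c': array([521.6, 329.5]), 'mean': array([522.8, 329.4]), 's': array([68.8, 26.4]), 'deg': -82.6, 'h': np.float64(29.3), 'n': 199}
sq {'c': array([455.6, 318.7]), 'mean': array([455.2, 318. ]), 's': array([37.3, 30.6]), 'deg': 8.1, 'h': np.float64(54.1), 'n': 148}
rnd {'c': array([385.5, 307.2]), 'mean': array([386.1, 308.4]), 's': array([38.2, 35.7]), 'deg': -58.9, 'h': np.float64(44.2), 'n': 142}
tcp [455.1  11.  299.6] jaw deg 98.3 zaxis [ 0.001  0.    -1.   ] w 0.549 F [ 0.  -0.3  0.1] t 26.8 j [ 0.85  0.3  -1.21  1.79  0.29  1.26  1.28]
```

View pics/c9.png

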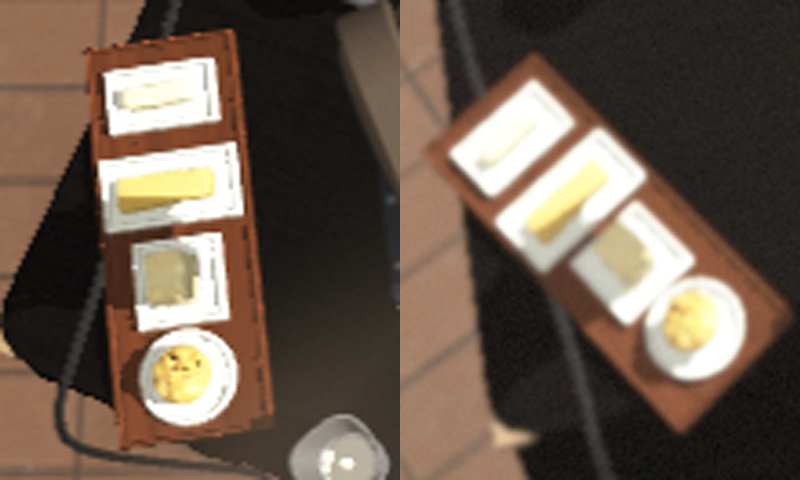

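Both views show all four pieces flat, centred and lengthwise. Offsets are 4 mm or less, the heights match pieces on the dish floors, and the long baton and round cheese have not moved. I hand in.

```bash
python3 -c "
from cell import arm
print(arm.sign_off())"
```

```text
the job is handed in; nothing more can be done
None
```

All four pieces are in their dishes and the job is handed in at about 27 s. I placed the muffin in the round dish, the short baton in the short oblong dish, the broad slice in the long dish and the cheese block in the square dish.

The last checks were from the top camera, with a look at the side view. No check failed.

- **Centring:** every piece is within about 4 mm of its dish centre (limit 15 mm). The slice and baton are lengthwise to within about 1°.
- **Height:** top heights are 29, 29, 54 and 44 mm for baton, slice, block and muffin, against 27, 27, 53 and 46 mm expected. That is within the camera's error, and nothing is leaning on a rim.
- **Left alone:** the long baton and round cheese were measured within 2 mm of where they started. The gripper was about 0.3 m from the tray, touching nothing.
- **Small disagreement:** the baton measured only 44 mm long in the last top view, from fewer pixels. The wrist view after it was placed gave 53 mm, and its centre agreed in both views.

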